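# Find the loaded lens pot by its weight

## Task

Two identical clamped-shut steel lens pots stand on the white tray: one holds the sterilised laser lenses, the other is empty, and they must stay closed. Lift each pot in turn by its handle, about 5 cm clear of the tray, to feel which is the heavier; stand the lighter one back on the white tray and finish while holding the heavier one by its handle, still and level, its base at least 10 cm above the middle of the empty steel tray, ready for the doctor. Set a pot down rather than dropping it, keep both pots upright all the time, and leave the other things where they are.

Things in the scene. Friction and masses are not known exactly. Their poses are not given: they have to be found in the camera images.
- pot_a_mid (a point): one of two identical closed round steel pots, 116 mm tall, body 76 mm and lid 80 mm across; which is the heavier varies from run to run. On the lid stands a rigid stirrup handle: a flat-sided bar along the pot's x axis, 68 mm long, 10 mm wide (y), 8 mm thick, on two legs. This point: on the pot's axis (z up), half-way up, 58 mm above its underside, 54 mm straight below the bar's centre
- pot_b_mid (a point): the other pot: same sizes, point and axes. Both: 29 mm free between the bar and the domed lid top (79 mm above the underside). Standing on the white tray, the point is 62 mm above the table. Empty pot 0.23 to 0.28 kg, loaded one 0.42 to 0.56 kg (contents loose inside by a few mm); gripped at the middle of its bar a pot hangs level
- pot_tray: flat white plastic tray on which both pots stand, 180 mm (its x) by 360 mm (its y), fixed to the table; floor 4 mm above the table, rim 12 mm high and 5 mm thick. Origin: centre of its underside, on the table; z up. The pots stand near its two ends (about 100 mm either side of its middle along y).
- steel_tray: empty shallow steel tray, 188 mm (its x) by 268 mm (its y) over the rim, fixed to the table; floor 2 mm, rim 15 mm above the table. Origin: centre of its underside, on the table; z up. The heavier pot is to be held over its middle.
- gel_bottle_mid (a point): bystander: small clear bottle with a white cap, 32 mm across, 72 mm tall, standing on the white tray between the two pots; point half-way up
- open_pot_mid (a point): bystander: open steel pot without lid or handle, 76 mm across, 70 mm tall, standing on the table between the two trays; point half-way up
- fundus_lens_mid (a point): bystander: black-rimmed hand lens, 42 mm across, 25 mm tall, lying on the table between the two trays; point half-way up
Mind the look-alikes: they are no part of the job. Leave any orange look-alike of the part that bears pot_a_mid alone.

How it is judged (in metres and radians):
On the way:
1. the lighter pot has been lifted clear of the white tray in the fingers (at least 25 mm) while the heavier one stands on the tray (((z of pot_a_mid in the frame of pot_tray above 0.087 m and contact force between the fingers and pot_a above 1 N and z of pot_b_mid in the frame of pot_tray between 0.057 and 0.067 m and angle between pot_b_mid's own z axis and vertical below 0.08 rad and x of pot_b_mid in the frame of pot_tray between -0.085 and 0.085 m and y of pot_b_mid in the frame of pot_tray between -0.175 and 0.175 m and contact force between pot_b and pot_tray above 3.45 N) or (z of pot_b_mid in the frame of pot_tray above 0.087 m and contact force between the fingers and pot_b above 1 N and z of pot_a_mid in the frame of pot_tray between 0.057 and 0.067 m and angle between pot_a_mid's own z axis and vertical below 0.08 rad and x of pot_a_mid in the frame of pot_tray between -0.085 and 0.085 m and y of pot_a_mid in the frame of pot_tray between -0.175 and 0.175 m and contact force between pot_a and pot_tray above 3.45 N))), for 0.2 s.
At the end, for the whole second after the job is handed in: Heavier pot in the fingers, still (under 0.03 m/s), level within 0.2 rad, its underside 10 cm or more above the steel tray's floor, within 50 mm of its middle; lighter pot (pressing on the white tray with under 3.45 N) upright on that tray's floor, untouched, at rest (((z of pot_b_mid in the frame of pot_tray between 0.057 and 0.067 m and angle between pot_b_mid's own z axis and vertical below 0.08 rad and x of pot_b_mid in the frame of pot_tray between -0.085 and 0.085 m and y of pot_b_mid in the frame of pot_tray between -0.175 and 0.175 m and contact force between pot_b and pot_tray between 1 and 3.45 N and contact force between each of the arm, the fingers and pot_b below 0.05 N and linear speed of each of pot_b, pot_a below 0.03 m/s and z of pot_a_mid in the frame of steel_tray above 0.154 m and horizontal distance between pot_a_mid and steel_tray below 0.05 m and angle between pot_a_mid's own z axis and vertical below 0.2 rad and contact force between the fingers and pot_a above 1 N) or (z of pot_a_mid in the frame of pot_tray between 0.057 and 0.067 m and angle between pot_a_mid's own z axis and vertical below 0.08 rad and x of pot_a_mid in the frame of pot_tray between -0.085 and 0.085 m and y of pot_a_mid in the frame of pot_tray between -0.175 and 0.175 m and contact force between pot_a and pot_tray between 1 and 3.45 N and contact force between each of the arm, the fingers and pot_a below 0.05 N and linear speed of each of pot_a, pot_b below 0.03 m/s and z of pot_b_mid in the frame of steel_tray above 0.154 m and horizontal distance between pot_b_mid and steel_tray below 0.05 m and angle between pot_b_mid's own z axis and vertical below 0.2 rad and contact force between the fingers and pot_b above 1 N))); the arm keeps its last pose, push and grip.
It fails at once if a pot is tipped by more than 0.45 rad (angle between any of pot_a_mid, pot_b_mid's own z axis and vertical above 0.45 rad).
It fails at once if a pot is dropped: it moves faster than 0.35 m/s with no finger touching it ((linear speed of pot_a above 0.35 m/s and contact force between the fingers and pot_a below 0.01 N) or (linear speed of pot_b above 0.35 m/s and contact force between the fingers and pot_b below 0.01 N)).
It fails at once if a bystander (bottle, open pot or hand lens) is moved by more than 30 mm (distance of any of gel_bottle_mid, open_pot_mid, fundus_lens_mid from where it was at the start of the episode above 0.03 m).
It also fails if it takes over 72 s, if anything falls off the work surface, if the arm or the gripper's body presses on something with over 40 N, if the wrist force passes 120 N, or if a joint passes its speed limit or range.

## Robot

A 6-joint arm with a two-finger parallel gripper is mounted at the origin on the work surface. World frame = base frame: x ahead of the robot, y to its left, z up, the work surface at z = 0. Lengths are in m, angles in degrees, forces in N, time in s.
With the tool pointing down it reaches from about 0.3 to 0.75 m from the base axis. Payload 8.5 kg.
Tool frame: the origin (TCP) lies midway between the tips of the shut fingers; the grasp point (between the pads) lies 19 mm behind it; z points along the fingers, y is the direction in which the jaws open and shut (so a half turn about z gives the same grasp; the last joint's range is limited). The gripper opens to 85 mm and grips with 20 to 120 N. Pads are 22 mm wide; open, the fingers measure 114 mm over their backs; the gripper's body (76 mm by 85 mm) begins 54 mm behind the grasp point. The pads swing forward as they close: fully open they stand 13 mm farther back than shut.
Start: joints at [-89.685, 21.807, 74.336, -0, 83.858, -12.336], TCP at [0.12, -0.537, 0.231] pointing down, gripper open.
Joint ranges: [-178.18, 178.18], [-50.72, 133.34], [12.68, 142.11], [-81.47, 261.47], [9.98, 163.14], [-165.26, 165.26]. Speed limits (degrees/s): [136.94, 136.94, 180, 180, 180, 180].

## Interface

Orientations are given as a 3x3 rotation matrix whose columns are the frame's x, y, z axes.
In Python, from rig import env, viewer, ticket gives the robot as it stands. The module is installed in compiled form; this text tells all that it offers.
- The arm moves only by the shell command python3 -m pendant 'ROWS' [FORCE]. ROWS is JSON, a list of rows, each a list of 3 entries, a list of its own where there are three numbers: the shift along the world's x, y, z in mm, then the turn about the world's z in rad, then the opening, from -1 (shut) to 1 (fully open). A call has 1 to 12 rows; each row shifts and turns the pose as measured when the row begins; what a row does not reach is not made up. A row lasts 1/8 s, in which the tool goes at most 62.5 mm and 10.7 degrees, less where a joint would pass 70% of its speed; a pose out of reach is approached as far as the arm can. A call with a gripper value outside its range is refused whole. The fingers move at their own pace and stop on an object; FORCE is the grip in N (left out, the last holds). Time passes only in rows, so rows that do not move let the fingers close. It gives the time, the measured TCP pose, the force and the opening at its end, in the units of the state.
- env.observe(): the state, without advancing time (a new reading comes with each control period).
- viewer.get_image(name): name is "scene" or "top"; returns (picture, depth): 400x640x3 uint8, red, green, blue; 400x640 float32, m along the optical axis (not along the pixel's ray), 0 where there is no reading.
- viewer.camera_params(name): a dict with "fx", "fy", "cx", "cy" (pixels), "D" ([k1, k2, p1, p2, k3] as OpenCV has them; the pictures are not rectified), "rvec" (rotation vector, rad) and "tvec" (3), from world to camera coordinates, as OpenCV has them. Camera axes: x right, y down, z forward; pixel columns grow to the right and rows downward; lengths in m; the calibration is good to about 2 mm. A picture is of the moment at which its call begins. camera_params takes no time and is no camera call.
- ticket.close_job(): hands the job in, once; it reports no verdict.
The state is a dict: "time_s": time; "q": joint angles; "qvel": joint speeds; "joint_efforts": joint torques, N m; "position": TCP position; "tool_rot": TCP orientation; "ft_force": force on the tool from outside, world axes, zero at the start; "wrist_torque": the same for the moment, N m; "grip_width": finger opening in m.
Only numpy, scipy, OpenCV 4.12 (cv2) and the standard library are available. Lean on these libraries where they do the work, as an engineer would, in place of code of your own. Each camera call takes 0.05 s, during which the arm holds its last target. There are 200 camera calls.

## Working session

There is one attempt and no reset: what is moved stays moved. The work goes in short steps, Python scripts to look and compute and a shell command to move; the robot and the scene stay as the last step left them, time stands still between calls to the robot, and variables do not carry over. Pictures are saved under pics/ and viewed, about 8 in all and at most 12, crops included, and the job is handed in when it is done.

```bash
mkdir -p pics
cat > h.py <<'E'
import numpy as np, cv2
from rig import env, viewer, ticket
def cam(n):
    p=viewer.camera_params(n);K=np.array([[p['fx'],0,p['cx']],[0,p['fy'],p['cy']],[0,0,1]])
    R=cv2.Rodrigues(np.array(p['rvec'],float))[0];t=np.array(p['tvec'],float).ravel()
    return K,np.array(p['D'],float),R,t
def ray(n,uv,z):
    K,D,R,t=cam(n);q=cv2.undistortPoints(np.array(uv,float).reshape(-1,1,2),K,D)[:,0]
    d=np.c_[q,np.ones(len(q))]@R;c=-R.T@t
    return c+d*((z-c[2])/d[:,2])[:,None]
def cloud(n,dep):
    K,D,R,t=cam(n);h,w=dep.shape;u,v=np.meshgrid(np.arange(w),np.arange(h))
    q=cv2.undistortPoints(np.stack([u,v],-1).reshape(-1,1,2).astype(float),K,D)[:,0]
    P=(np.c_[q,np.ones(len(q))]*dep.reshape(-1,1)-t)@R
    P[dep.ravel()==0]=np.nan
    return P.reshape(h,w,3)
def save(n,f):
    im,d=viewer.get_image(n);cv2.imwrite('pics/'+f,im[...,::-1]);np.savez('pics/'+f+'.npz',im=im,d=d);return im,d
E
python3 - <<'E'
from h import *
a,_=save('top','top0.png');b,_=save('scene','scene0.png')
s=env.observe();print(s['position'],s['tool_rot'],s['ft_force'],s['grip_width'])
for n in('top','scene'):
    K,D,R,t=cam(n);print(n,-R.T@t,R[2])
E
```

```text
[ 0.12044296 -0.53638478  0.23076862] [[ 9.75730280e-01  2.18975845e-01 -1.27353524e-06]
 [ 2.18975653e-01 -9.75729415e-01  1.33130321e-03]
 [ 2.90280620e-04 -1.29927173e-03 -9.99999114e-01]] [-0.01320759  0.51051372 -0.51966987] 0.08530796963967167
top [ 0.3162824  -0.02211866  1.28953573] [ 0.14696978  0.02378132 -0.98885506]
scene [0.91427298 0.75767584 0.6938432 ] [-0.40604175 -0.71245313 -0.57231166]
```

View pics/top0.png

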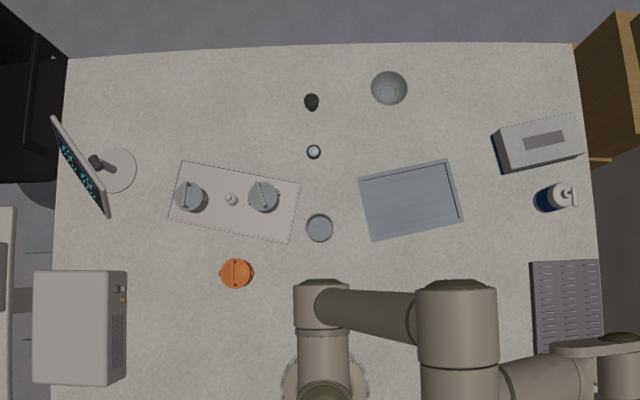

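View pics/scene0.png

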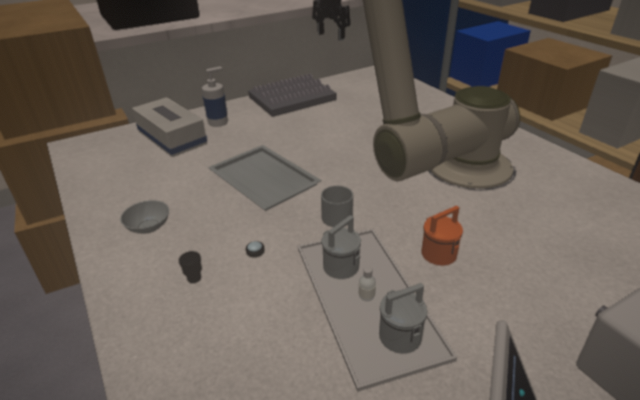

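The top view shows two grey pots on the white tray, at (190,197) and (264,196). Lookalikes are the orange pot (236,272) and the lidless open pot (319,228). The bottle is at (231,199), the lens at (314,152) and the steel tray at (411,200). I choose the two grey lidded pots with handles on the white tray, and check the choice with a crop.

```bash
cat > m.py <<'E'
from h import *
import sys
def bars(f,n='top'):
    z=np.load('pics/'+f+'.npz');P=cloud(n,z['d']);return P,z['im']
if __name__=='__main__':
    P,im=bars('top0.png')
    for (u,v) in((190,197),(264,196)):
        w=P[v-25:v+25,u-25:u+25].reshape(-1,3)
        b=w[(w[:,2]>.108)&(w[:,2]<.135)]
        c,(l,wd),an=cv2.minAreaRect(b[:,:2].astype(np.float32));print('bar',len(b),b.mean(0),'rect',c,l,wd,an,'z',np.percentile(b[:,2],[50,95]))
        x=b[:,:2]-b[:,:2].mean(0);U=np.linalg.svd(x,full_matrices=False)[2][0];print(' dir',np.degrees(np.arctan2(U[1],U[0])))
        lid=w[(w[:,2]>.06)&(w[:,2]<.1)];print(' lid rect',cv2.minAreaRect(lid[:,:2].astype(np.float32)))
    # trays: corners by ray
    print('pot tray rim',ray('top',[(182,160),(301,184),(289,244),(168,218)],.012))
    print('steel rim',ray('top',[(357,179),(447,159),(464,221),(373,241)],.015))
    for nm,uv,zz in(('bottle',(231,199),.07),('open',(319,228),.07),('lens',(314,152),.025),('orange',(236,272),.1)):print(nm,ray('top',[uv],zz))
    c=cv2.resize(im[150:300,155:335,::-1],None,fx=4,fy=4,interpolation=cv2.INTER_CUBIC);cv2.imwrite('pics/crop0.png',c)
E
python3 m.py
```

```text
bar 122 [0.52710197 0.35586757 0.11962206] rect (0.5272014141082764, 0.35646966099739075) 0.01278181653469801 0.06801363825798035 83.28840637207031 z [0.12009047 0.12398087]
 dir 173.09868995864593
 lid rect ((0.5276758670806885, 0.3554885685443878), (0.0805191695690155, 0.08088277280330658), 23.936222076416016)
bar 107 [0.52095311 0.15199792 0.11967771] rect (0.5218597054481506, 0.15277302265167236) 0.0680788904428482 0.010528380051255226 17.988922119140625 z [0.11992738 0.1239667 ]
 dir -162.5279328228759
 lid rect ((0.5217745900154114, 0.1522032618522644), (0.07915231585502625, 0.07805104553699493), 64.95111846923828)
pot tray rim [[0.64569496 0.39759382 0.012     ]
 [0.56497119 0.05279728 0.012     ]
 [0.39667666 0.08889214 0.012     ]
 [0.47724493 0.4345961  0.012     ]]
steel rim [[ 0.57455408 -0.10522348  0.015     ]
 [ 0.62634958 -0.36380721  0.015     ]
 [ 0.44798281 -0.40043001  0.015     ]
 [ 0.39926871 -0.14347922  0.015     ]]
bottle [[0.51770722 0.23961456 0.07      ]]
open [[0.43366467 0.00352907 0.07      ]]
lens [[0.65345002 0.01386028 0.025     ]]
orange [[0.32164054 0.21953052 0.1       ]]
```

View pics/crop0.png

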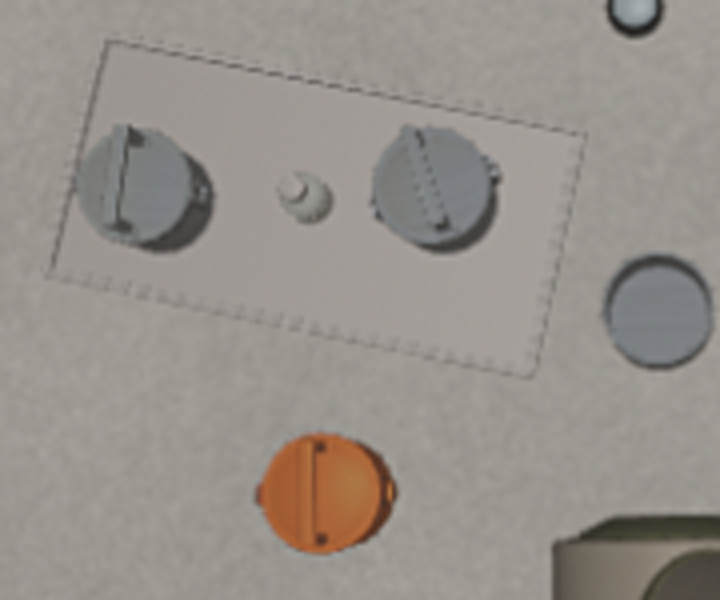

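The crop confirms the choice: two grey lidded pots with stirrup bars, and the orange one is off the tray. The bars fit at 68×10 mm with tops at z≈0.120, and the lids measure 80 mm. I'll start with pot 2 at (0.522,0.1525), bar at 17.6°.

```bash
python3 -m pendant '[[[30,52,0],0,1],[[30,52,0],0,1],[[30,52,0],0,1],[[30,52,0],0,1],[[30,52,0],0,1],[[30,52,0],0,1],[[30,52,0],0,1],[[30,52,0],0,1],[[30,52,0],0,1],[[30,52,0],0,1],[[30,52,0],0,1],[[0,0,0],0.087,1]]' 40
```

```text
time_s: 1.6
position: [0.4556, 0.0565, 0.2277]
tool_rot: [[0.953, 0.302, -0.0], [0.302, -0.953, 0.004], [0.001, -0.004, -1.0]]
ft_force: [0.3, -0.7, -0.9]
grip_width: 0.0854
```

```bash
python3 -m pendant '[[[22,32,0],0,1],[[22,32,0],0,1],[[22,32,0],0,1],[[0,0,0],0,1]]'
python3 - <<'E'
from h import *
s=env.observe();p=s['position'];print(np.array([.5218,.1525,.098])-p, np.degrees(np.arctan2(s['tool_rot'][1][0],s['tool_rot'][0][0])))
E
```

```text
time_s: 2.1
position: [0.5228, 0.1568, 0.2261]
tool_rot: [[0.952, 0.305, -0.003], [0.305, -0.952, 0.004], [-0.002, -0.005, -1.0]]
ft_force: [-1.1, -0.8, -0.7]
grip_width: 0.0853
[-0.00102926 -0.00427878 -0.128145  ] 17.747252964405142
```

```bash
python3 -m pendant '[[[-1,-4,-30],0,1],[[0,0,-30],0,1],[[0,0,-25],0,1],[[0,0,0],0,1]]'
python3 - <<'E'
from h import *
p=env.observe()['position'];print((np.array([.5218,.1525,.098])-p)*1000)
im,d=save('scene','s1.png');cv2.imwrite('pics/c1.png',cv2.resize(im[130:380,230:510,::-1],None,fx=2.3,fy=2.3))
E
```

```text
time_s: 2.6
position: [0.52, 0.1507, 0.1387]
tool_rot: [[0.953, 0.304, -0.005], [0.304, -0.953, 0.003], [-0.004, -0.004, -1.0]]
ft_force: [1.0, -0.7, 1.0]
grip_width: 0.0853
[  1.81008502   1.78861072 -40.71206409]
```

View pics/c1.png

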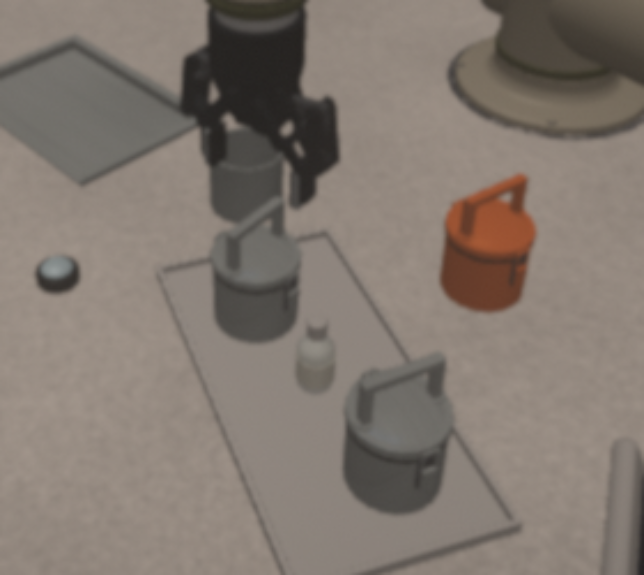

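The crop shows the open fingers at about (210,150) and (303,190). They straddle the bar of pot 2, whose bar is at about (257,225), and line up with it. I descend to grasp height and close.

```bash
python3 -m pendant '[[[1,1,-15],0,1],[[1,1,-15],0,1],[[0,0,-9],0,1],[[0,0,0],0,1]]' && python3 -m pendant '[[[0,0,0],0,-1],[[0,0,0],0,-1],[[0,0,0],0,-1],[[0,0,0],0,-1],[[0,0,0],0,-1],[[0,0,0],0,-1],[[0,0,0],0,-1],[[0,0,0],0,-1]]' 45
```

```text
time_s: 3.15
position: [0.5235, 0.1526, 0.1002]
tool_rot: [[0.953, 0.304, 0.001], [0.304, -0.953, 0.003], [0.002, -0.003, -1.0]]
ft_force: [0.2, 0.1, 0.6]
grip_width: 0.0856
time_s: 4.15
position: [0.5238, 0.1532, 0.1013]
tool_rot: [[0.953, 0.304, 0.003], [0.304, -0.953, 0.004], [0.004, -0.003, -1.0]]
ft_force: [-0.2, 0.9, -0.3]
grip_width: 0.0091
```

```bash
python3 -m pendant '[[[0,0,0],0,-0.3],[[0,0,0],0,-0.3],[[0,0,-5],0,-0.3],[[0,0,0],0,-1],[[0,0,0],0,-1],[[0,0,0],0,-1],[[0,0,0],0,-1],[[0,0,0],0,-1],[[0,0,0],0,-1]]' && python3 -m pendant '[[[0,0,8],0,-1],[[0,0,10],0,-1],[[0,0,12],0,-1],[[0,0,12],0,-1],[[0,0,10],0,-1],[[0,0,0],0,-1],[[0,0,0],0,-1],[[0,0,0],0,-1]]'
python3 - <<'E'
from h import *
F=[]
im,d=save('scene','s2.png');cv2.imwrite('pics/c2.png',cv2.resize(im[130:380,230:510,::-1],None,fx=2.3,fy=2.3))
for i in range(8):
    F.append(env.observe()['ft_force']);viewer.get_image('scene')
print(np.mean(F,0),np.std(F,0))
E
```

```text
time_s: 5.28
position: [0.5238, 0.1532, 0.096]
tool_rot: [[0.953, 0.304, 0.003], [0.304, -0.953, 0.004], [0.004, -0.003, -1.0]]
ft_force: [-0.6, 2.1, -0.1]
grip_width: 0.009
time_s: 6.28
position: [0.5229, 0.1526, 0.1507]
tool_rot: [[0.953, 0.304, 0.0], [0.304, -0.953, 0.003], [0.001, -0.003, -1.0]]
ft_force: [-0.0, 0.3, -4.2]
grip_width: 0.009
[-0.15160046  0.11458338 -4.79136574] [0.40896325 0.55962381 0.31822193]
```

View pics/c2.png

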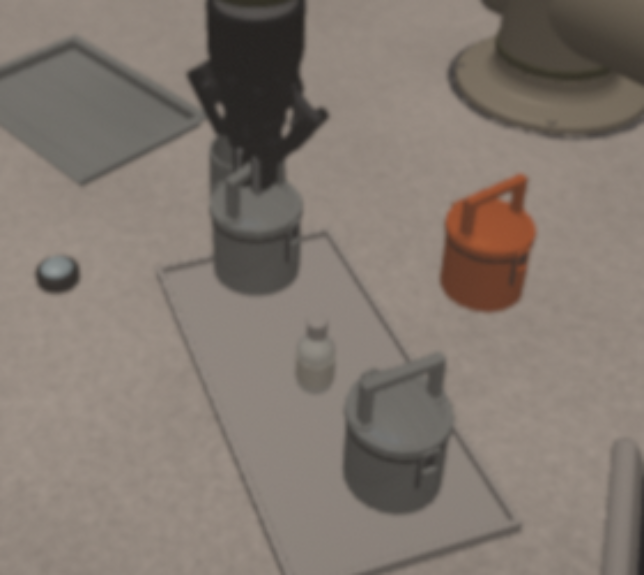

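The pot hangs level, base at (256,275), clear of the tray. It reads 4.8 N (~0.49 kg), so pot 2 is the heavy one. I set it down again and then lift the other pot.

```bash
python3 -m pendant '[[[0,0,-10],0,-1],[[0,0,-12],0,-1],[[0,0,-12],0,-1],[[0,0,-10],0,-1],[[0,0,-4],0,-1],[[0,0,-2],0,-1],[[0,0,0],0,-1]]'
```

```text
time_s: 7.6
position: [0.5228, 0.1526, 0.0967]
tool_rot: [[0.953, 0.304, -0.001], [0.304, -0.953, 0.003], [0.0, -0.003, -1.0]]
ft_force: [0.9, -0.0, -4.2]
grip_width: 0.0088
```

```bash
python3 -m pendant '[[[0,0,-1],0,-1],[[0,0,0],0,-1],[[0,0,0],0,-1]]'
```

```text
time_s: 7.98
position: [0.5232, 0.1526, 0.0964]
tool_rot: [[0.953, 0.304, 0.001], [0.304, -0.953, 0.003], [0.002, -0.003, -1.0]]
ft_force: [0.3, 0.5, -5.4]
grip_width: 0.0089
```

```bash
python3 -m pendant '[[[0,0,-2],0,-1],[[0,0,0],0,-1],[[0,0,0],0,-1]]'
```

```text
time_s: 8.35
position: [0.5238, 0.1532, 0.0961]
tool_rot: [[0.953, 0.304, 0.004], [0.304, -0.953, 0.004], [0.005, -0.003, -1.0]]
ft_force: [-0.4, -0.3, -4.4]
grip_width: 0.0089
```

```bash
python3 -m pendant '[[[0,0,-2],0,-1],[[0,0,0],0,-1],[[0,0,0],0,-1]]';python3 -m pendant '[[[0,0,-2],0,-1],[[0,0,0],0,-1],[[0,0,0],0,-1]]'
```

```text
time_s: 8.72
position: [0.5246, 0.1538, 0.096]
tool_rot: [[0.953, 0.304, 0.008], [0.304, -0.953, 0.006], [0.009, -0.003, -1.0]]
ft_force: [0.4, 0.8, -1.2]
grip_width: 0.0089
time_s: 9.1
position: [0.5254, 0.1546, 0.0959]
tool_rot: [[0.952, 0.304, 0.011], [0.304, -0.953, 0.007], [0.012, -0.004, -1.0]]
ft_force: [-0.7, 1.0, -0.3]
grip_width: 0.0088
```

Force is back to ~0, so the pot is standing. I release it, rise and go to pot 1.

```bash
python3 -m pendant '[[[0,0,0],0,0.2],[[0,0,0],0,1],[[0,0,0],0,1],[[0,0,0],0,1],[[0,0,20],0,1],[[0,0,40],0,1],[[0,0,40],0,1],[[0,40,0],-0.1,1],[[0,50,0],-0.11,1],[[0,50,0],-0.11,1],[[0,50,0],-0.11,1],[[0,0,0],0,1]]'
python3 - <<'E'
from h import *
from m import bars
im,d=save('top','t2.png');P=cloud('top',d)
for (u,v) in((190,197),(264,196)):
    w=P[v-25:v+25,u-25:u+25].reshape(-1,3);b=w[(w[:,2]>.108)&(w[:,2]<.135)]
    if len(b)>20:print(len(b),cv2.minAreaRect(b[:,:2].astype(np.float32)),b.mean(0))
s=env.observe();print((np.array([.5274,.356,.098])-s['position'])*1000,np.degrees(np.arctan2(s['tool_rot'][1][0],s['tool_rot'][0][0])))
E
```

```text
time_s: 10.6
position: [0.5253, 0.3492, 0.1991]
tool_rot: [[0.99, -0.138, 0.014], [-0.138, -0.99, 0.002], [0.014, -0.004, -1.0]]
ft_force: [-0.7, -0.6, 0.1]
grip_width: 0.0854
29 ((0.5197131037712097, 0.35563451051712036), (0.008810345083475113, 0.023378413170576096), 87.04388427734375) [0.52246232 0.3550524  0.12009321]
107 ((0.5235767960548401, 0.1533147692680359), (0.067498579621315, 0.01002393290400505), 17.930908203125) [0.52310224 0.15294141 0.12015783]
[   1.77565873    8.33368607 -101.14239989] -7.937889792394698
```

```bash
python3 -m pendant '[[[2,7,-20],0.015,1],[[0,0,-30],0,1],[[0,0,-30],0,1],[[0,0,-15],0,1],[[0,0,0],0,1]]'
```

```text
time_s: 11.28
position: [0.5291, 0.35, 0.103]
tool_rot: [[0.992, -0.124, 0.016], [-0.124, -0.992, 0.002], [0.016, -0.004, -1.0]]
ft_force: [0.5, 0.2, 1.2]
grip_width: 0.0855
```

```bash
python3 -m pendant '[[[-1,6,-6],0,1],[[0,0,0],0,1]]'
python3 - <<'E'
from h import *
print((np.array([.5274,.356,.097])-env.observe()['position'])*1000)
E
```

```text
time_s: 11.52
position: [0.529, 0.3564, 0.0987]
tool_rot: [[0.992, -0.125, 0.019], [-0.125, -0.992, 0.003], [0.019, -0.005, -1.0]]
ft_force: [-0.4, -0.1, 0.9]
grip_width: 0.0856
[-1.59176445 -0.39263278 -1.67406448]
```

```bash
python3 -m pendant '[[[-1,0,-2],0,0],[[0,0,0],0,-1],[[0,0,0],0,-1],[[0,0,0],0,-1],[[0,0,0],0,-1],[[0,0,0],0,-1],[[0,0,0],0,-1],[[0,0,0],0,-1]]' 45 && python3 -m pendant '[[[0,0,8],0,-1],[[0,0,10],0,-1],[[0,0,12],0,-1],[[0,0,12],0,-1],[[0,0,10],0,-1],[[0,0,0],0,-1],[[0,0,0],0,-1],[[0,0,0],0,-1]]'
python3 - <<'E'
from h import *
F=[]
im,d=save('scene','s3.png');cv2.imwrite('pics/c3.png',cv2.resize(im[130:380,230:510,::-1],None,fx=2.3,fy=2.3))
for i in range(8):
    F.append(env.observe()['ft_force']);viewer.get_image('scene')
print(np.mean(F,0),np.std(F,0))
E
```

```text
time_s: 12.52
position: [0.5284, 0.3569, 0.098]
tool_rot: [[0.992, -0.124, 0.021], [-0.124, -0.992, 0.004], [0.021, -0.007, -1.0]]
ft_force: [-0.1, 0.6, 0.2]
grip_width: 0.0093
time_s: 13.52
position: [0.5278, 0.3565, 0.1533]
tool_rot: [[0.992, -0.124, 0.02], [-0.124, -0.992, 0.003], [0.02, -0.006, -1.0]]
ft_force: [0.4, 0.1, -2.8]
grip_width: 0.009
[ 0.24990078  0.0974818  -2.5202508 ] [0.35561755 0.65082173 0.5397173 ]
```

View pics/c3.png

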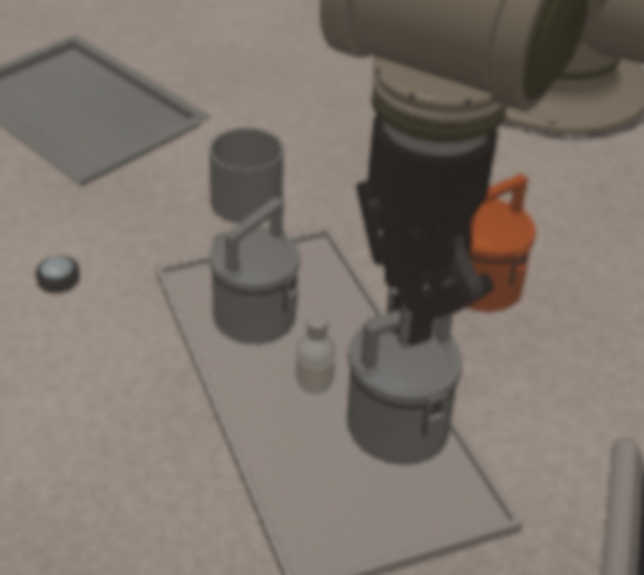

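Pot 1 is held clear, base at about (400,455), and reads 2.5 N (~0.26 kg), so it is the light one. Pot 2 stands on the tray at (255,330). I lower pot 1.

```bash
python3 -m pendant '[[[0,0,-10],0,-1],[[0,0,-12],0,-1],[[0,0,-12],0,-1],[[0,0,-10],0,-1],[[0,0,-6],0,-1],[[0,0,-4],0,-1],[[0,0,-2],0,-1],[[0,0,-2],0,-1],[[0,0,-2],0,-1],[[0,0,0],0,-1]]'
```

```text
time_s: 15.22
position: [0.5288, 0.3576, 0.0987]
tool_rot: [[0.992, -0.123, 0.03], [-0.123, -0.992, 0.007], [0.028, -0.011, -1.0]]
ft_force: [0.8, -0.2, -1.4]
grip_width: 0.0089
```

```bash
python3 -m pendant '[[[0,0,-2],0,-1],[[0,0,-1],0,-1],[[0,0,0],0,-1],[[0,0,0],0,-1]]'
python3 - <<'E'
from h import *
F=[]
for i in range(6):
    F.append(env.observe()['ft_force']);viewer.get_image('scene')
print(np.mean(F,0),env.observe()['position'])
E
```

```text
time_s: 15.72
position: [0.5302, 0.3588, 0.0979]
tool_rot: [[0.992, -0.123, 0.035], [-0.123, -0.992, 0.011], [0.033, -0.015, -0.999]]
ft_force: [-0.2, -0.3, 1.5]
grip_width: 0.0091
[-0.82106233  0.03437298  1.49789181] [0.5302218  0.35879992 0.0979112 ]
```

Pot 1 is standing, with the load off and a slight push. I release it and return to pot 2.

```bash
python3 -m pendant '[[[0,0,0],0,0.2],[[0,0,0],0,1],[[0,0,0],0,1],[[0,0,0],0,1],[[0,0,20],0,1],[[0,0,40],0,1],[[0,0,40],0,1],[[0,-50,0],0.1,1],[[0,-50,0],0.12,1],[[0,-50,0],0.11,1],[[0,-50,0],0.11,1],[[0,0,0],0,1]]'
python3 - <<'E'
from h import *
im,d=save('top','t3.png');P=cloud('top',d)
for (u,v) in((190,197),(264,196)):
    w=P[v-25:v+25,u-25:u+25].reshape(-1,3);b=w[(w[:,2]>.108)&(w[:,2]<.135)]
    if len(b)>20:print(len(b),cv2.minAreaRect(b[:,:2].astype(np.float32)),b.mean(0))
s=env.observe();print((np.array([.5235,.1533,.097])-s['position'])*1000,np.degrees(np.arctan2(s['tool_rot'][1][0],s['tool_rot'][0][0])))
E
```

```text
time_s: 17.52
position: [0.5297, 0.1533, 0.2006]
tool_rot: [[0.945, 0.326, 0.03], [0.326, -0.945, 0.024], [0.036, -0.013, -0.999]]
ft_force: [-0.1, 1.2, 0.1]
grip_width: 0.0856
119 ((0.5293036699295044, 0.3581370711326599), (0.012553243897855282, 0.0689707100391388), 83.41456604003906) [0.52907205 0.35727387 0.11932171]
[  -6.14690397   -1.44802496 -103.57152598] 19.04341432469153
```

Pot 1 stands upright at (0.529,0.358) with its bar top at 0.12. Now I descend on pot 2.

```bash
python3 -m pendant '[[[-6,-1,-30],-0.02,1],[[0,0,-30],0,1],[[0,0,-25],0,1],[[0,0,-8],0,1],[[0,0,0],0,1]]'
python3 - <<'E'
from h import *
s=env.observe();print((np.array([.5235,.1533,.097])-s['position'])*1000,np.degrees(np.arctan2(s['tool_rot'][1][0],s['tool_rot'][0][0])))
E
```

```text
time_s: 18.2
position: [0.5239, 0.1589, 0.1062]
tool_rot: [[0.951, 0.308, 0.034], [0.308, -0.951, 0.026], [0.04, -0.014, -0.999]]
ft_force: [0.2, 0.4, 0.2]
grip_width: 0.0856
[-0.35947648 -5.62981206 -9.23510583] 17.93147695897407
```

```bash
python3 -m pendant '[[[0,-5,-9],0,1],[[0,0,0],0,1],[[0,0,-1],0,0],[[0,0,0],0,-1],[[0,0,0],0,-1],[[0,0,0],0,-1],[[0,0,0],0,-1],[[0,0,0],0,-1],[[0,0,0],0,-1],[[0,0,0],0,-1]]' 60
```

```text
time_s: 19.45
position: [0.5249, 0.1544, 0.0981]
tool_rot: [[0.95, 0.308, 0.038], [0.308, -0.951, 0.027], [0.044, -0.013, -0.999]]
ft_force: [-1.6, 0.9, 0.3]
grip_width: 0.0086
```

```bash
python3 -m pendant '[[[0,0,8],0,-1],[[0,0,15],0,-1],[[0,0,20],0,-1],[[0,0,25],0,-1],[[0,0,25],0,-1],[[0,0,25],0,-1],[[0,0,20],0,-1],[[0,0,10],0,-1],[[0,0,0],0,-1],[[0,0,0],0,-1]]' && python3 -m pendant '[[[0,-15,0],0,-1],[[-1,-25,0],0,-1],[[-1,-35,0],0,-1],[[-1,-35,0],0,-1],[[-1,-40,0],0,-1],[[-1,-40,0],0,-1],[[-1,-40,0],0,-1],[[-1,-35,0],0,-1],[[-1,-30,0],0,-1],[[-1,-25,0],0,-1],[[-1,-15,0],0,-1],[[0,0,0],0,-1]]'
```

```text
time_s: 20.7
position: [0.521, 0.1527, 0.2477]
tool_rot: [[0.951, 0.308, 0.025], [0.307, -0.951, 0.023], [0.031, -0.014, -0.999]]
ft_force: [-1.0, -0.5, -5.1]
grip_width: 0.0089
time_s: 22.2
position: [0.5045, -0.2018, 0.2407]
tool_rot: [[0.953, 0.304, 0.013], [0.303, -0.953, 0.024], [0.019, -0.019, -1.0]]
ft_force: [-0.4, 1.0, -5.1]
grip_width: 0.0086
```

```bash
python3 -m pendant '[[[2,-15,2],0,-1],[[2,-20,2],0,-1],[[3,-12,2],0,-1],[[0,-2,0],0,-1],[[0,0,0],0,-1],[[0,0,0],0,-1],[[0,0,0],0,-1],[[0,0,0],0,-1]]'
python3 - <<'E'
from h import *
im,d=save('scene','s4.png');im2,d2=save('top','t4.png')
cv2.imwrite('pics/v4.png',np.vstack([im[100:390],im2[80:300]])[...,::-1])
P=cloud('top',d2);u,v=190,197
w=P[v-25:v+25,u-25:u+25].reshape(-1,3);b=w[(w[:,2]>.108)&(w[:,2]<.135)]
print(len(b),cv2.minAreaRect(b[:,:2].astype(np.float32)),b.mean(0))
s=env.observe();print((np.array([.5123,-.2532,.25])-s['position'])*1000,s['ft_force'],s['qvel'])
E
```

```text
time_s: 23.2
position: [0.5122, -0.2518, 0.2471]
tool_rot: [[0.952, 0.306, 0.013], [0.306, -0.952, 0.025], [0.02, -0.02, -1.0]]
ft_force: [-0.0, 0.1, -4.2]
grip_width: 0.0086
120 ((0.5293968319892883, 0.3574119508266449), (0.01134164072573185, 0.06859642267227173), 84.02543640136719) [0.5292889  0.35721542 0.11959004]
[ 0.08270049 -1.38115065  2.84172399] [ 0.24233023 -0.06739021 -4.83817708] [-0.03520107  0.10558946 -0.02310069 -0.0602952  -0.1360178   0.0277594 ]
```

View pics/v4.png

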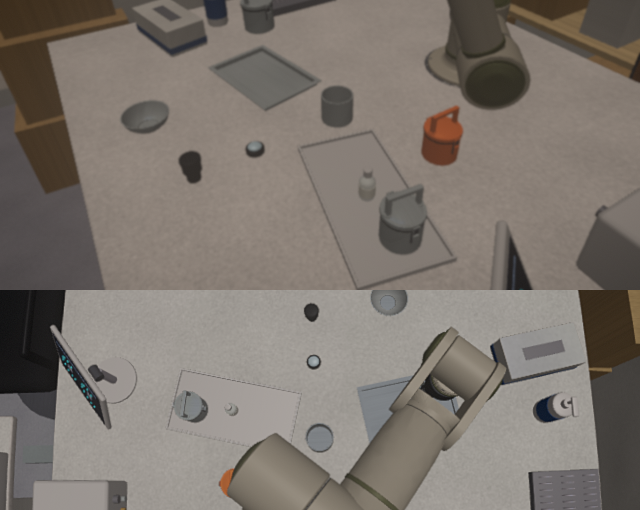

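The heavy pot hangs level over the steel tray (scene view, around (257,15)). The light pot is upright on the white tray at (403,225), and the bystanders are in place. I hand in.

```bash
python3 -c "
from rig import ticket;ticket.close_job()"
```

```text
the job is handed in; nothing more can be done
```

I lifted both pots, put the lighter one back on the white tray, and handed the job in holding the heavier one over the middle of the steel tray. No verdict was reported.

- **Weighing:** lifted about 5 cm, the pot nearer the steel tray read 4.8 N (about 0.49 kg) and the other 2.5 N (about 0.26 kg). The nearer one is therefore the loaded pot. I lifted the lighter one while the loaded one stood on the tray.
- **Heavier pot at hand-in:** it was gripped by the bar with the tool within 1.5 mm of the tray middle I measured. The underside was about 15 cm up. The wrist read about 4.8 N and the arm was practically still, with the tool tilted only about 0.03 rad.
- **Lighter pot at hand-in:** it stood upright at about (0.529, 0.357), bar top at z ≈ 0.12 m, with nothing touching it. It ended about 2 mm from where it began.
- **Other things:** the bottle, open pot and hand lens looked unmoved in the last pictures, but I did not measure them again. I did not grasp or go for the orange pot; in the last top view the arm partly hides it.

No check failed. When I set each pot down, the arm kept carrying some weight for a few millimetres after the expected height. I lowered in small steps until the force showed the tray had the load, then released.

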